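# Fit the filter cartridge to the vacuum lifter's pump unit

## Task

Pull the blue tool drawer open and take out the orange filter cartridge. Lay it in the pump unit's loading channel with its open end facing the spigot but not yet on it, and let go; then push it along the channel onto the spigot until it is fully home against the red collar. Leave the bottle, the jar, the can and the carton standing where they are.

Things in the scene. Friction and masses are not known exactly. Their poses are not given: they have to be found in the camera images.
- cab: Blue steel tool cabinet, fixed to the bench, 240 (x, depth) x 240 (y) x 110 mm high, with one drawer in its -x face. Origin: centre of its underside on the bench; z up. Its place, side and yaw vary. Its roof begins 105 mm in front (-x) of its origin: the drawer must be open 0.145 m or more to lift the cartridge straight out.
- cab_drawer0 (a joint): How far the drawer is open, in m: 0 shut (it starts shut or a few mm open), 0.165 fully open. It slides along the cabinet's own -x, with about 1 N of friction, and stays where it is left.
- cab_drawer0_handle (a point): Middle of the drawer's steel bar handle: a horizontal bar 11 mm in diameter and about 120 mm long along the cabinet's y, 35 mm out from the drawer front, 72 mm above the bench. Two posts join it to the drawer front 51 mm either side of the middle. It moves with the drawer.
- cartridge: Filter cartridge: orange square plastic case with a black rear end and pale filter ribs, 110 mm long (own x), 54 mm wide and 54 mm high, about 0.15 to 0.31 kg. A round bore 40 mm in diameter and 65 mm deep opens at its +x end; the -x end is closed, flat and black. Origin: centre of its underside, z up. It starts lying in the drawer, bore roughly towards the cabinet's +x.
- mouth (a point): Centre of the cartridge's open end: 55 mm along the cartridge's +x from its origin, 27 mm above its underside.
- unit: Pump unit, fixed to the bench: grey housing 150 (x) x 170 x 125 mm with a dark motor on top, rising to 170 mm, and in front of it (own -x) a straight loading channel along its x, from x = -215 mm to the housing's face. Origin: on the bench under the middle of the housing's front face; z up. Place, side and yaw vary.
- port_base (a point): Foot of the spigot: centre of the front of the red collar (52 mm in diameter), 6 mm in front of the housing's face, 62 mm above the bench; axes as the unit's. The aluminium spigot, 36 mm in diameter, runs 55 mm from here along -x, tapering to 26 mm over its last 12 mm, level with the bore of a cartridge on the channel floor. Home: mouth here, open end on the collar.
- bottle: White plastic bottle, blue cap, 58 mm in diameter, 170 mm high, standing on the bench between cabinet and unit. Origin: centre of its underside.
- jar: Amber jar with a red lid, 64 mm in diameter, 85 mm high, standing on the bench beside the channel, on its +y side. Origin: centre of its underside.
- carton: Small taped cardboard carton, 80 x 110 x 65 mm high, standing on top of the cabinet (its underside 110 mm above the bench). Origin: centre of its underside.
- drawer_floor (a point): Centre of the drawer's inner floor, 22 mm above the bench; it moves with the drawer, axes as the cabinet's. The inside is 195 mm long (x) and 198 mm wide (y); the side walls' tops are 88 mm and the front panel's top 96 mm above the bench. A grey rack of spare cups, 22 mm wide and 48 mm high, is fixed along the -y wall.
- channel_floor (a point): Middle of the channel's floor, 150 mm in front of the housing's face, 35 mm above the bench; axes as the unit's. Floor 59 mm wide between 8 mm rails; over x = -215 to -97 mm (unit's x) lead-ins slope outward to 78 mm wide, 50 mm above the bench. Over x = -95 to 0 yellow side guards, 65 mm apart inside, 77 mm outside, rise to 85 mm above the bench. The end away from the housing is open.
- can: Green metal can, 56 mm in diameter, 80 mm high, standing on the bench beside the channel, on its -y side. Origin: centre of its underside.
Not all that is in view belongs to the job. Leave any pink or turquoise look-alike of the carton alone.

How it is judged:
On the way, in this order (a step that is already met when the one before it is completed fails the run):
1. the drawer is pulled open, more than 0.10 m (value of joint cab_drawer0 above 0.1 m), for 0.1 s.
2. the cartridge lies in the channel, let go, open end towards the spigot and 52 to 140 mm from the collar (x of mouth in the frame of port_base between -0.14 and -0.052 m and y of mouth in the frame of port_base between -0.008 and 0.008 m and z of mouth in the frame of port_base between -0.004 and 0.004 m and x of mouth in the frame of cartridge above 0 m and x of cartridge in the frame of port_base below -0.1 m and angle between the x axis of cartridge and the x axis of unit, either way round below 0.12 rad and contact force between cartridge and the fingers below 0.1 N), for 0.2 s.
At the end, for the whole second after the job is handed in: The cartridge is on the spigot and home: its open end within 5 mm of the collar, in line with the spigot within 0.08 rad and its mouth's centre within 6 mm of the port, at rest; bottle, jar, can and carton upright where they stood (x of mouth in the frame of port_base above -0.005 m and distance between mouth and port_base below 0.006 m and angle between the x axis of cartridge and the x axis of unit, either way round below 0.08 rad and x of cartridge in the frame of port_base below -0.05 m and linear speed of cartridge below 0.01 m/s and angle between each of bottle, jar, carton, can's own z axis and vertical below 0.1 rad); the robot touches nothing.
It fails at once if the bottle is moved more than 25 mm (distance of bottle from where it was at the start of the episode above 0.025 m).
It fails at once if the jar is moved more than 25 mm (distance of jar from where it was at the start of the episode above 0.025 m).
It fails at once if the carton is moved more than 25 mm (distance of carton from where it was at the start of the episode above 0.025 m).
It fails at once if the can is moved more than 25 mm (distance of can from where it was at the start of the episode above 0.025 m).
It also fails if it takes over 64 s, if anything falls off the work surface, if the arm or the gripper's body presses on something with over 40 N, if the wrist force passes 120 N, or if a joint passes its speed limit or range.

## Robot

A 6-joint arm with a two-finger parallel gripper is mounted at the origin on the work surface. World frame = base frame: x ahead of the robot, y to its left, z up, the work surface at z = 0. Lengths are in m, angles in rad, forces in N, time in s.
With the tool pointing down it reaches from about 0.25 to 0.775 m from the base axis. Payload 4 kg.
Tool frame: the origin (TCP) lies midway between the tips of the shut fingers; the grasp point (between the pads) lies 19 mm behind it (robot.grasp_offset is the distance from the TCP to the grasp point, in m); z points along the fingers, y is the line along which they close (so a half turn about z gives the same grasp; the last joint's range is limited). The gripper opens to 85 mm and grips with 20 to 120 N. Pads are 22 mm wide; open, the fingers measure 114 mm over their backs; the gripper's body (76 mm by 85 mm) begins 54 mm behind the grasp point. The pads swing forward as they close: fully open they stand 13 mm farther back than shut.
Start: joints at [-1.396, 0.087, 1.371, -0, 1.684, -0.103], TCP at [0.151, -0.529, 0.231] pointing down, gripper open.
Joint ranges: [-3.1, 3.1], [-0.76, 2.03], [0.27, 2.55], [-1.08, 4.22], [0.17, 2.65], [-2.57, 2.57]. Speed limits (rad/s): [2.79, 2.79, 3.14, 3.14, 3.14, 3.14].

## Interface

Orientations are given as a rotation vector (axis times angle).
In Python, from workcell import robot, viewer gives the robot as it stands. The module is installed in compiled form; this text tells all that it offers.
- The arm moves only by the tool step_arm, never from a script. Its argument "moves" is text: rows parted by semicolons, each of 4 numbers parted by spaces: the shift along the world's x, y, z in m, then the turn about the world's z in degrees. A call has 1 to 12 rows; each row shifts and turns the commanded pose from where the row before left it; what a row does not reach is not made up. A row lasts 1/8 s, in which the tool goes at most 62.5 mm and 10.7 degrees, less where a joint would pass 70% of its speed; a pose out of reach is approached as far as the arm can. A call with a gripper value outside its range is refused whole. "fingers" is the closure, from -1 (fully open) to 1 (shut), set as the call begins (left out, the last holds). The fingers move at their own pace and stop on an object; the grip force is fixed at half the most. Time passes only in rows, so rows that do not move let the fingers close. It gives the time, the measured TCP pose, the force, the opening and the grip force at its end, in the units of the state.
- robot.read_state(): the state, without advancing time (a new reading comes with each control period).
- viewer.read_camera(name): name is "scene" or "top" or "wrist"; returns the picture (420x560x3 uint8, red, green, blue); there is no depth.
- viewer.camera_params(name): a dict with "K" (3x3 intrinsics, pixels), "dist_coeffs" ([k1, k2, p1, p2, k3] as OpenCV has them; the pictures are not rectified), "pose" (4x4, takes a point from camera to world coordinates). Camera axes: x right, y down, z forward; pixel columns grow to the right and rows downward; lengths in m; the calibration is good to about 2 mm. A picture is of the moment at which its call begins: read the wrist's pose just before it. camera_params takes no time and is no camera call; for the wrist camera it gives the pose at the moment of the call.
- robot.finish_job(): hands the job in; it is judged then, once.
The state is a dict: "time_s": time; "q": joint angles; "joint_velocities": joint speeds; "effort": joint torques, N m; "position": TCP position; "eef_rot": TCP orientation; "force": force on the tool from outside, world axes, zero at the start; "ft_torque": the same for the moment, N m; "finger_gap": finger opening in m; "grasp_force": force on a finger pad.
Only numpy, scipy, OpenCV 4.12 (cv2) and the standard library are available. Lean on these libraries where they do the work, as an engineer would, in place of code of your own. Each camera call takes 0.05 s, during which the arm holds its last target. There are 200 camera calls.

## Working session

There is one attempt and no reset: what is moved stays moved. The work goes in short steps, Python scripts to look and compute and a tool call to move; the robot and the scene stay as the last step left them, time stands still between calls to the robot, and variables do not carry over. Pictures are saved under pics/ and viewed, at most 10 in all, crops included, and the job is handed in when it is done.

Besides the shell and the picture viewer there is one more tool, called by a JSON object that holds its "fn" and its "kwargs", one argument or row to a line. step_arm: Moves the arm, as the interface text tells. Its arguments: {"type":"object","properties":{"moves":{"type":"string"},"fingers":{"type":"number"}},"required":["moves"]}

```bash
mkdir -p pics; cat > h.py <<'E'
import numpy as np, cv2
from workcell import robot, viewer
def cam(n):
    p=viewer.camera_params(n); im=viewer.read_camera(n); return im,p
def ray(p,uv,z):
    K=np.array(p["K"]);d=np.array(p["dist_coeffs"],float);T=np.array(p["pose"])
    n=cv2.undistortPoints(np.array(uv,float).reshape(-1,1,2),K,d).reshape(-1,2)
    r=np.c_[n,np.ones(len(n))]@T[:3,:3].T;o=T[:3,3]
    z=np.broadcast_to(z,len(n))
    return o+r*((z-o[2])/r[:,2])[:,None]
def proj(p,X):
    T=np.linalg.inv(np.array(p["pose"]));r,_=cv2.Rodrigues(T[:3,:3])
    return cv2.projectPoints(np.array(X,float).reshape(-1,1,3),r,T[:3,3],np.array(p["K"]),np.array(p["dist_coeffs"],float))[0].reshape(-1,2)
def save(im,n,s=1.0):
    cv2.imwrite(f"pics/{n}.png",cv2.resize(im[:,:,::-1],None,fx=s,fy=s,interpolation=cv2.INTER_CUBIC))
E
python3 - <<'E'
from h import *
for n in("scene","top"):
    im,p=cam(n);save(im,n+"0",1.4);np.save(n+"0.npy",im);print(n,np.round(p["pose"],3).tolist(),np.round(p["K"],1).tolist())
s=robot.read_state();print(s["time_s"],s["position"],s["eef_rot"])
E
```

```text
scene [[-0.94, -0.256, 0.224, 0.264], [-0.34, 0.733, -0.589, 0.698], [-0.013, -0.63, -0.777, 1.058], [0.0, 0.0, 0.0, 1.0]] [[512.4, 0.0, 281.7], [0.0, 512.4, 215.5], [0.0, 0.0, 1.0]]
top [[0.024, -0.984, 0.179, 0.353], [-1.0, -0.02, 0.022, -0.04], [-0.018, -0.18, -0.984, 1.145], [0.0, 0.0, 0.0, 1.0]] [[384.4, 0.0, 282.9], [0.0, 384.4, 204.2], [0.0, 0.0, 1.0]]
0.1 [ 0.15074903 -0.52844282  0.23020316] [-3.10923984e+00 -4.34655953e-01  1.06040513e-04]
```

View pics/top0.png

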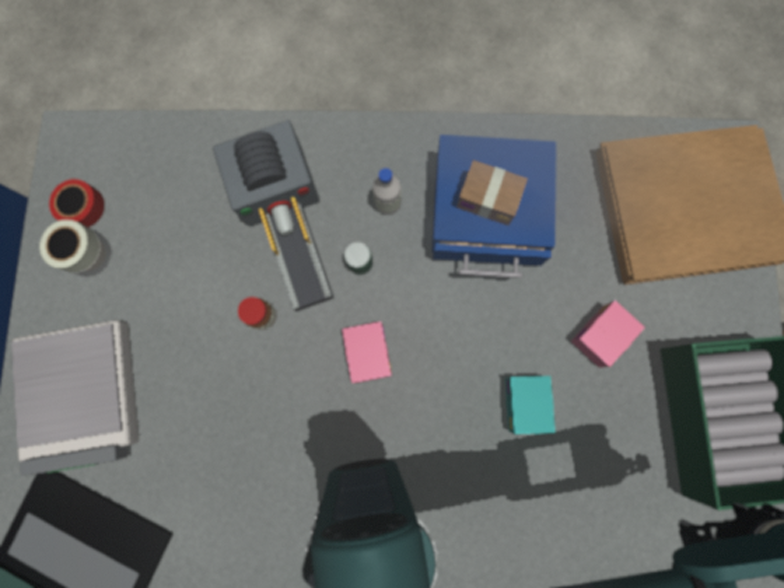

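View pics/scene0.png

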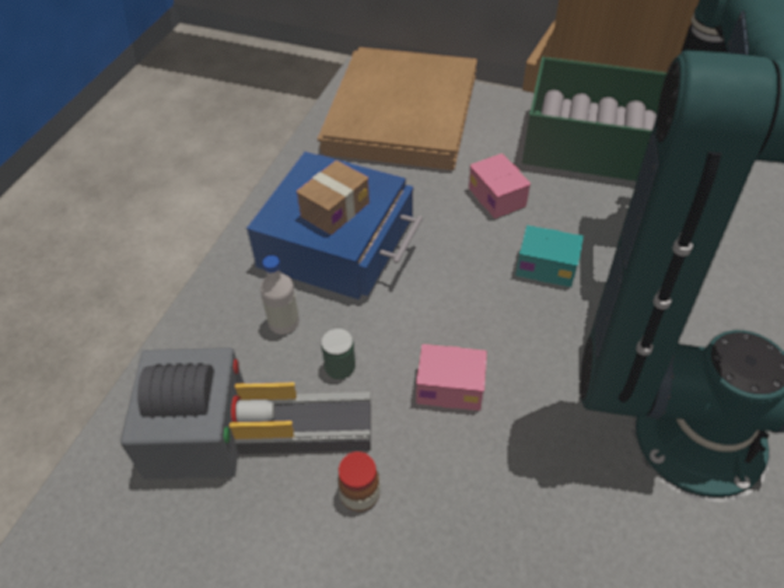

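The top view (coordinates in the 1.4x picture) shows the unit at (265,170) with its channel running to (310,300). The cabinet roof corners are about (439,137), (557,141), (552,250) and (434,247), and the handle bar runs from (458,272) to (519,274). The scene view confirms this layout.

```bash
python3 - <<'E'
from h import *
im=np.load("top0.npy");p=viewer.camera_params("top")
hsv=cv2.cvtColor(im,cv2.COLOR_RGB2HSV)
def comps(m,amin=30):
    n,l,st,c=cv2.connectedComponentsWithStats(m.astype(np.uint8))
    return [(np.argwhere(l==i)[:,::-1].astype(np.float32),st[i,4]) for i in range(1,n) if st[i,4]>amin]
H,S,V=[hsv[...,i].astype(int) for i in range(3)]
for pts,a in comps((H>12)&(H<28)&(S>150)&(V>110)):
    r=cv2.minAreaRect(pts);b=cv2.boxPoints(r);print("yellow",a,np.round(r[0]),np.round(ray(p,b,.085)[:,:2],3).tolist())
for pts,a in comps((H>105)&(H<125)&(S>130),800):
    b=cv2.boxPoints(cv2.minAreaRect(pts));print("blue",a,b.round().tolist(),np.round(ray(p,b,.11)[:,:2],3).tolist())
px=lambda *a:np.array(a)/1.4
print("roof",np.round(ray(p,px((439,137),(557,141),(552,250),(434,247)),.11)[:,:2],3).tolist())
print("handle",np.round(ray(p,px((458,272),(519,274)),.072)[:,:2],3).tolist())
print("chan end rails",np.round(ray(p,px((298,307),(331,297)),.05)[:,:2],3).tolist())
print("bottlecap",ray(p,px((386,175)),.17)[0,:2],"can",ray(p,px((357,254)),.08)[0,:2],"jar",ray(p,px((252,311)),.085)[0,:2])
# scene yellow
im=np.load("scene0.npy");p=viewer.camera_params("scene")
hsv=cv2.cvtColor(im,cv2.COLOR_RGB2HSV);H,S,V=[hsv[...,i].astype(int) for i in range(3)]
print("scene handle",np.round(ray(p,px((419,222),(381,280)),.072)[:,:2],3).tolist())
print("scene chan end",np.round(ray(p,px((371,395),(371,437)),.05)[:,:2],3).tolist())
print("can",ray(p,px((338,341)),.08)[0,:2],"jar",ray(p,px((358,468)),.085)[0,:2])
E
```

```text
blue 1625 [[309.0, 170.0], [313.0, 124.0], [397.0, 130.0], [394.0, 176.0]] [[0.64, -0.088], [0.777, -0.097], [0.762, -0.337], [0.627, -0.323]]
blue 1210 [[-0.0, 133.0], [17.0, 133.0], [17.0, 262.0], [0.0, 262.0]] [[0.739, 0.828], [0.739, 0.773], [0.364, 0.715], [0.362, 0.766]]
roof [[0.856, -0.099], [0.852, -0.342], [0.62, -0.324], [0.622, -0.091]]
handle [[0.58, -0.142], [0.578, -0.266]]
chan end rails [[0.504, 0.185], [0.527, 0.118]]
bottlecap [0.74670268 0.0057316 ] can [0.61160978 0.06441896] jar [0.48924578 0.2704477 ]
scene handle [[0.572, -0.253], [0.589, -0.089]]
scene chan end [[0.524, 0.132], [0.497, 0.204]]
can [0.6071779  0.06827971] jar [0.4884139  0.27474582]
```

{"fn": "step_arm", "kwargs": {
  "moves": "0.038 0.035 0 8;0.038 0.035 0 8;0.038 0.035 0 8;0.038 0.035 0 8;0.038 0.035 0 8;0.038 0.035 0 8;0.038 0.035 0 8;0.038 0.035 0 8;0.038 0.035 0 8;0.028 0.015 0 1;0 0 0 0",
  "fingers": 0.38
}}

```text
time_s: 1.48
position: [0.5219, -0.1973, 0.2301]
eef_rot: [-2.237, -2.203, 0.001]
force: [-0.5, -0.1, 0.3]
finger_gap: 0.0265
grasp_force: 0.0
```

```bash
python3 - <<'E'
from h import *
im,p=cam("wrist");np.save("w1.npy",im);np.save("w1p.npy",p,allow_pickle=True);save(im,"w1",1.4)
s=robot.read_state();print(s["time_s"],s["position"],s["eef_rot"],s["q"],s["finger_gap"])
T=np.array(p["pose"]);print(T.round(3).tolist())
print(proj(p,[[.579,-.142,.072],[.579,-.266,.072],[.579,-.204,.072]]).round()*1.4)
E
```

```text
1.525 [ 0.52089463 -0.19828593  0.23036985] [-2.23938902e+00 -2.20088044e+00  1.70450367e-03] [-4.65178366e-01  1.05299006e-01  1.35297653e+00 -4.72004536e-04
  1.68530456e+00 -4.47887111e-01] 0.02617719897858364
[[1.0, -0.014, -0.007, 0.524], [-0.016, -0.948, -0.318, -0.116], [-0.002, 0.319, -0.948, 0.373], [0.0, 0.0, 0.0, 1.0]]
[[474.6 182. ]
 [467.6 347.2]
 [470.4 270.2]]
```

View pics/w1.png

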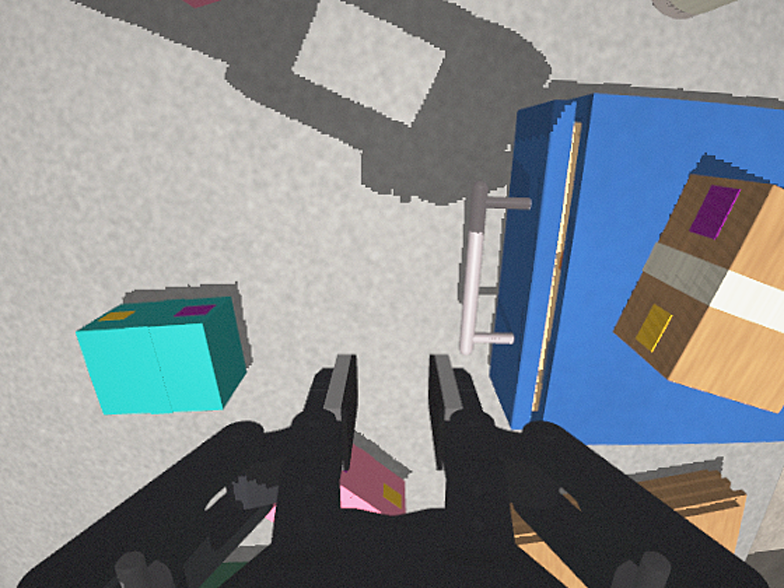

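The wrist view shows the bar from about (480,186) to (467,351) and the drawer nearly shut. My projected estimate lands on it.

```bash
python3 - <<'E'
from h import *
p=np.load("w1p.npy",allow_pickle=True).item()
e=ray(p,np.array([(480,186),(467,351),(594,95),(539,429)])/1.4,[.072,.072,.11,.096]);print(e.round(4))
print((e[0]+e[1])/2,np.degrees(np.arctan2(e[1,0]-e[0,0],-(e[1,1]-e[0,1]))))
E
```

```text
[[ 0.5829 -0.1444  0.072 ]
 [ 0.5787 -0.2692  0.072 ]
 [ 0.6394 -0.0895  0.11  ]
 [ 0.6332 -0.3253  0.096 ]]
[ 0.58081398 -0.20680581  0.072     ] -1.901570836199877
```

{"fn": "step_arm", "kwargs": {
  "moves": "0.03 -0.005 0 -1;0.03 -0.004 0 0;0 0 -0.05 0;0 0 -0.05 0;0 0 -0.04 0;0 0 -0.03 0;0 0 -0.007 0;0 0 0 0"
}}

```text
time_s: 2.52
position: [0.5802, -0.209, 0.055]
eef_rot: [2.263, 2.179, -0.0]
force: [-0.7, -0.0, 0.1]
finger_gap: 0.0263
grasp_force: 0.0
```

{"fn": "step_arm", "kwargs": {
  "moves": "0 0 0 0;0 0 0 0;0 0 0 0",
  "fingers": 1
}}

```text
time_s: 2.9
position: [0.5808, -0.2088, 0.055]
eef_rot: [2.261, 2.179, -0.001]
force: [-1.1, -2.1, 2.2]
finger_gap: 0.0087
grasp_force: 58.5
```

{"fn": "step_arm", "kwargs": {
  "moves": "-0.015 0.0005 0 0;-0.03 0.001 0 0;-0.03 0.001 0 0;-0.03 0.001 0 0;-0.03 0.001 0 0;-0.018 0.0005 0 0;-0.006 0.0002 0 0;0 0 0 0;0 0 0 0"
}}

```text
time_s: 4.03
position: [0.4224, -0.2019, 0.055]
eef_rot: [-2.261, -2.18, -0.003]
force: [-1.5, 4.0, 5.8]
finger_gap: 0.0088
grasp_force: 60.4
```

{"fn": "step_arm", "kwargs": {
  "moves": "0 0 0 0;0 0 0 0;0 0 0.03 0;0 0 0.05 0;0 0 0.06 0;-0.01 0.01 0.06 10;0 0.01 0 10;0 0 0 10;0 0 0 10;0 0 0 10;0 0 0 10;0 0 0 0",
  "fingers": 0.4
}}

```text
time_s: 5.52
position: [0.4119, -0.1829, 0.2539]
eef_rot: [-0.871, -3.018, -0.0]
force: [0.0, 0.4, 0.6]
finger_gap: 0.0256
grasp_force: 0.0
```

```bash
python3 - <<'E'
from h import *
im,p=cam("wrist");np.save("w2.npy",im);np.save("w2p.npy",p,allow_pickle=True);save(im,"w2",1.4)
s=robot.read_state();print(s["time_s"],s["position"],s["eef_rot"],s["q"],s["finger_gap"])
im,p=cam("top");np.save("t2.npy",im);
E
```

```text
5.575 [ 0.41187169 -0.18285679  0.25396896] [-8.72529149e-01 -3.01746553e+00 -6.47628073e-05] [-5.43689512e-01 -1.39137724e-01  1.54739301e+00 -9.33994868e-05
  1.73383984e+00 -1.55153688e+00] 0.02562627493917016
```

View pics/w2.png

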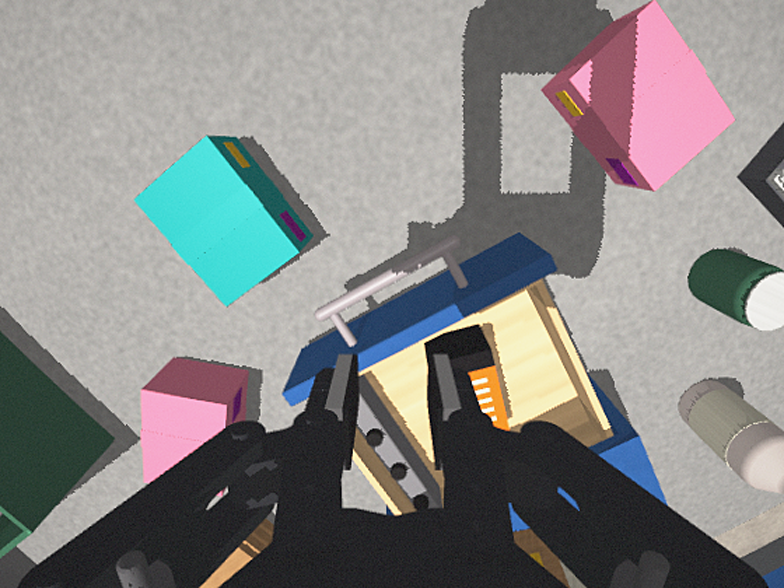

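The drawer is open. The cartridge's black end is at about (460,345), with its orange body partly hidden behind the finger. I'll use the top view to locate it.

```bash
python3 - <<'E'
from h import *
im=np.load("t2.npy")
u0,v0=285,150
c=im[v0:v0+90,u0:u0+130]
save(c,"t2c",6)
E
```

```text
(no output)
```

View pics/t2c.png

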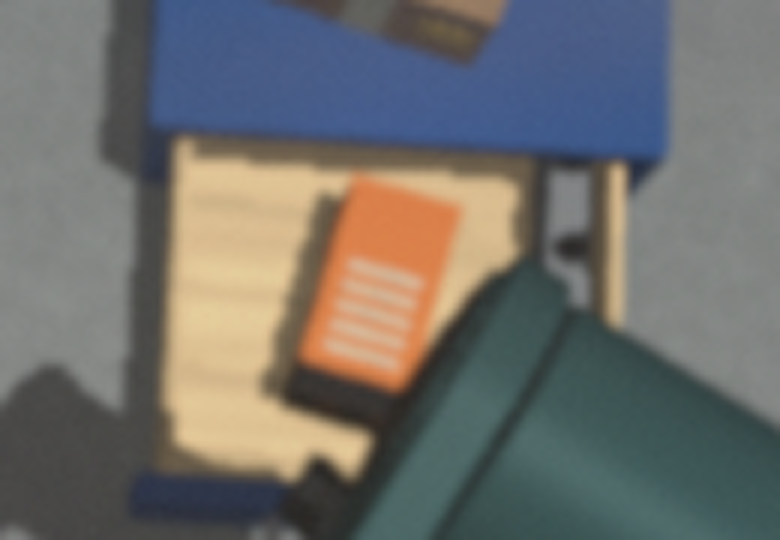

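The cropped top view shows the cartridge clearly. Its far corners are (356,176) and (463,206), the left edge runs down to (300,358), and the black end is at the lower left.

```bash
python3 - <<'E'
from h import *
p=viewer.camera_params("top")
px=np.array([(356,176),(463,206),(300,358),(407,390)])/6-0.5*(1-1/6)+[285,150]
e=ray(p,px,.076)[:,:2];print(e.round(4))
d=(e[0]-e[2])+(e[1]-e[3]);d/=np.linalg.norm(d)
w=e[0]-e[1];print("width",np.linalg.norm(w),"yaw L",np.degrees(np.arctan2(*d[::-1])),"yaw W",np.degrees(np.arctan2(w[1],w[0]))-90)
mid=(e[0]+e[1])/2
print("centre",mid-0.055*d)
E
```

```text
[[ 0.625  -0.1893]
 [ 0.6114 -0.2401]
 [ 0.5365 -0.1626]
 [ 0.5223 -0.2127]]
width 0.05256417518245462 yaw L -16.95709192958125 yaw W -15.027884721695827
centre [ 0.56556024 -0.19864394]
```

{"fn": "step_arm", "kwargs": {
  "moves": "0.05 -0.004 0 8;0.05 -0.004 0 8;0.046 -0.005 -0.02 0;0 0 -0.05 0;0 0 -0.05 0;0 0 -0.05 0;0 0 -0.025 0;0 0 -0.014 0;0 0 0 0",
  "fingers": -1
}}

```text
time_s: 6.75
position: [0.5575, -0.1956, 0.0446]
eef_rot: [-0.441, -3.109, -0.001]
force: [0.6, -0.1, 0.4]
finger_gap: 0.0852
grasp_force: 0.0
```

{"fn": "step_arm", "kwargs": {
  "moves": "0 0 0 0;0 0 0 0;0 0 0 0;0 0 0 0;0 0 0 0",
  "fingers": 1
}}

```text
time_s: 7.38
position: [0.5592, -0.1963, 0.0476]
eef_rot: [0.439, 3.107, -0.002]
force: [0.8, -0.1, 6.4]
finger_gap: 0.0532
grasp_force: 65.8
```

{"fn": "step_arm", "kwargs": {
  "moves": "0 0 0.01 0;-0.015 0.001 0.01 0;-0.005 0 0.05 0;0 0 0.06 0;0 0 0.06 0;0 0 0.03 0;0 0 0 0"
}}

```text
time_s: 8.25
position: [0.5387, -0.1951, 0.2684]
eef_rot: [0.439, 3.105, -0.003]
force: [0.4, -0.9, -2.4]
finger_gap: 0.0529
grasp_force: 65.2
```

```bash
python3 - <<'E'
from h import *
im=np.load("top0.npy");c=im[80:225,140:245];save(c,"t0c",4.1)
im=np.load("scene0.npy");hs=cv2.cvtColor(im,cv2.COLOR_RGB2HSV)
p=viewer.camera_params("scene")
for nm,im in(("top",np.load("top0.npy")),("scene",im)):
    p=viewer.camera_params(nm);hs=cv2.cvtColor(im,cv2.COLOR_RGB2HSV).astype(int);H,S,V=hs[...,0],hs[...,1],hs[...,2]
    m=((H>14)&(H<30)&(S>120)&(V>120)).astype(np.uint8)
    n,l,st,ce=cv2.connectedComponentsWithStats(m)
    for i in range(1,n):
        if st[i,4]>25:
            pts=np.argwhere(l==i)[:,::-1].astype(np.float32);b=cv2.boxPoints(cv2.minAreaRect(pts))
            print(nm,st[i,4],ce[i].round(),b.round(1).tolist(),ray(p,b,.085)[:,:2].round(3).tolist())
E
```

```text
top 90 [213. 155.] [[207.10000610351562, 141.3000030517578], [210.10000610351562, 140.3000030517578], [219.60000610351562, 169.8000030517578], [216.60000610351562, 170.8000030517578]] [[0.728, 0.208], [0.731, 0.199], [0.643, 0.167], [0.64, 0.175]]
top 89 [190. 163.] [[184.10000610351562, 149.3000030517578], [187.10000610351562, 148.3000030517578], [197.1999969482422, 178.60000610351562], [194.1999969482422, 179.60000610351562]] [[0.703, 0.274], [0.706, 0.265], [0.616, 0.23], [0.613, 0.238]]
scene 134 [188. 275.] [[167.89999389648438, 274.0], [209.0, 272.8999938964844], [209.10000610351562, 276.1000061035156], [168.0, 277.20001220703125]] [[0.729, 0.204], [0.643, 0.171], [0.639, 0.178], [0.725, 0.212]]
scene 162 [186. 303.] [[164.0, 305.0], [164.0, 301.0], [208.0, 301.0], [208.0, 305.0]] [[0.7, 0.277], [0.704, 0.269], [0.614, 0.237], [0.61, 0.246]]
```

View pics/t0c.png

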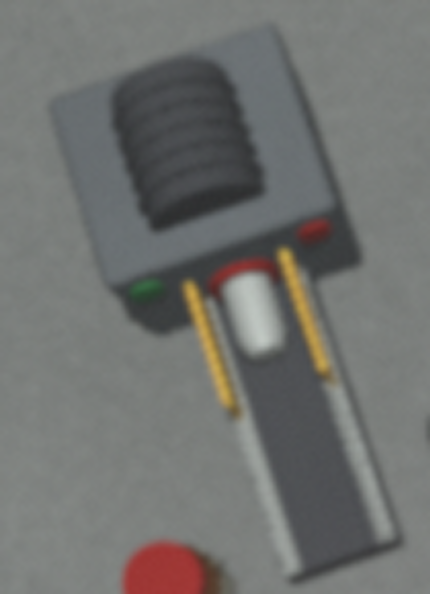

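The crop shows both guards clearly, with near ends at about (233,412) and (328,378). Both cameras give a unit yaw of about 20.8° and a port base at about (0.710, 0.237). Next I'll carry the cartridge over.

{"fn": "step_arm", "kwargs": {
  "moves": "0.003 0.047 0 4.6;0.003 0.047 0 4.6;0.003 0.047 0 4.6;0.003 0.047 0 4.6;0.003 0.047 0 4.6;0.003 0.047 0 4.6;0.003 0.047 0 4.6;0.003 0.047 0 4.7;0 0 -0.05 0;0 0 -0.05 0;0 0 -0.03 0;0 0 0 0"
}}

```text
time_s: 9.75
position: [0.5576, 0.1804, 0.1282]
eef_rot: [0.565, -3.076, 0.001]
force: [-0.2, 0.2, -2.9]
finger_gap: 0.0531
grasp_force: 64.9
```

```bash
python3 - <<'E'
from h import *
s=robot.read_state();print(s["time_s"],s["position"],s["eef_rot"],s["q"])
im,p=cam("scene");save(im[200:370,120:320],"s3",4)
E
```

```text
9.75 [0.55759049 0.18040018 0.12822905] [ 5.65233787e-01 -3.07620504e+00  6.54272627e-04] [ 2.16143118e-01  2.17766650e-01  1.42829703e+00  6.00607585e-05
  1.50942462e+00 -1.71809115e+00]
```

View pics/s3.png

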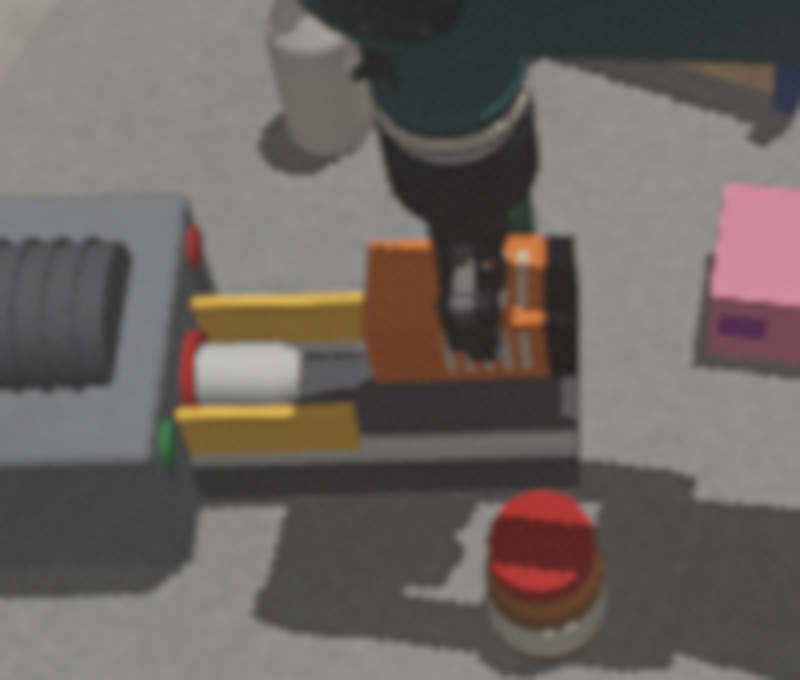

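The scene crop shows the cartridge over the channel, parallel to it, with its mouth just outside the guards near (365,310). Now I'll lower it.

{"fn": "step_arm", "kwargs": {
  "moves": "0.004 0 0 0;0 0 -0.03 0;0 0 -0.02 0;0 0 -0.008 0;0 0 -0.004 0;0 0 -0.003 0;0 0 0 0"
}}

```text
time_s: 10.68
position: [0.5663, 0.1813, 0.071]
eef_rot: [-0.567, 3.089, 0.0]
force: [0.3, 0.1, -2.9]
finger_gap: 0.0533
grasp_force: 65.1
```

{"fn": "step_arm", "kwargs": {
  "moves": "0 0 -0.004 0;0 0 -0.003 0;0 0 -0.002 0;0 0 0 0;0 0 0 0"
}}

```text
time_s: 11.3
position: [0.5658, 0.1813, 0.0614]
eef_rot: [-0.568, 3.09, 0.0]
force: [0.9, 0.9, -2.8]
finger_gap: 0.0533
grasp_force: 65.2
```

{"fn": "step_arm", "kwargs": {
  "moves": "0 0 -0.002 0;0 0 0 0;0 0 0 0"
}}

```text
time_s: 11.68
position: [0.5662, 0.1813, 0.0606]
eef_rot: [-0.567, 3.089, 0.0]
force: [-2.8, -1.0, 4.6]
finger_gap: 0.0531
grasp_force: 65.8
```

Contact with the floor. I'll release and take a look.

{"fn": "step_arm", "kwargs": {
  "moves": "0 0 0 0;0 0 0 0;0 0 0 0;0 0 0 0;0 0 0.02 0;0 0 0.04 0;0 0 0.05 0;-0.05 -0.019 0.03 0;-0.05 -0.019 0 0;-0.01 -0.004 0 0;0 0 0 0",
  "fingers": -1
}}

```text
time_s: 13.05
position: [0.4559, 0.1392, 0.1996]
eef_rot: [-0.567, 3.089, 0.0]
force: [1.0, 0.1, -0.7]
finger_gap: 0.0854
grasp_force: 0.0
```

```bash
python3 - <<'E'
from h import *
s=robot.read_state();print(s["time_s"],s["position"],s["eef_rot"])
im,p=cam("scene");save(im[200:370,120:320],"s4",4)
u=np.array([.9348,.3551]);c=np.array([.7103,.2367])
# check black rear top edge: expected mouth at different offsets
px=np.array([(0,0)])
for dx in(-.12,-.1,-.08):
    for l in(-.027,.027):
        for k in(dx,dx-.11):
            q=c+k*u+l*np.array([-u[1],u[0]]);print(dx,l,k,((proj(p,[*q,.089])[0]-[120,200])*4).round())
E
```

```text
13.05 [0.45585026 0.13921838 0.1996345 ] [-5.66875952e-01  3.08858088e+00  3.03613866e-04]
-0.12 -0.027 -0.12 [414. 303.]
-0.12 -0.027 -0.22999999999999998 [611. 299.]
-0.12 0.027 -0.12 [408. 388.]
-0.12 0.027 -0.22999999999999998 [612. 384.]
-0.1 -0.027 -0.1 [378. 303.]
-0.1 -0.027 -0.21000000000000002 [575. 299.]
-0.1 0.027 -0.1 [371. 388.]
-0.1 0.027 -0.21000000000000002 [575. 384.]
-0.08 -0.027 -0.08 [342. 304.]
-0.08 -0.027 -0.19 [539. 300.]
-0.08 0.027 -0.08 [334. 389.]
-0.08 0.027 -0.19 [538. 385.]
```

View pics/s4.png

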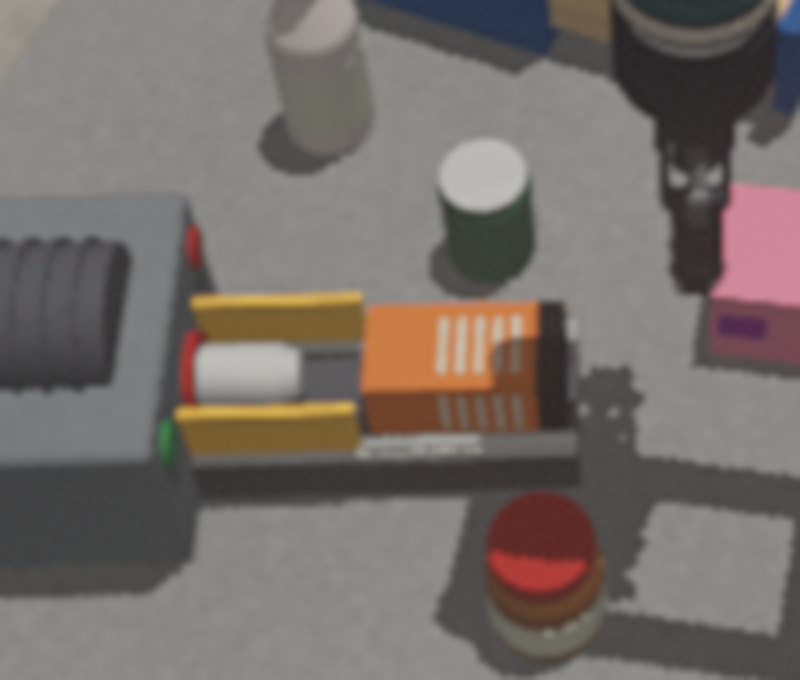

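The cartridge lies flat and straight in the channel, with its mouth about 95 mm from the collar (crop edge x≈368) and clear of the spigot. Next I'll push with the fingers shut.

{"fn": "step_arm", "kwargs": {
  "moves": "0 0 0 0;0 0 -0.05 0;0 0 -0.05 0;0 0 -0.04 0;0 0 -0.011 0;0 0 0 0;0 0 0 0",
  "fingers": 1
}}

```text
time_s: 13.98
position: [0.4578, 0.1397, 0.0505]
eef_rot: [-0.567, 3.086, 0.0]
force: [0.6, 0.6, -0.0]
finger_gap: -0.0003
grasp_force: 0.0
```

{"fn": "step_arm", "kwargs": {
  "moves": "0.014 0.0053 0 0;0.014 0.0053 0 0;0.014 0.0053 0 0;0.0094 0.0036 0 0;0.0094 0.0036 0 0;0.0094 0.0036 0 0;0.0094 0.0036 0 0;0 0 0 0"
}}

```text
time_s: 14.98
position: [0.5364, 0.1699, 0.0485]
eef_rot: [-0.567, 3.089, 0.0]
force: [-0.0, 0.1, 0.0]
finger_gap: -0.0002
grasp_force: 0.0
```

{"fn": "step_arm", "kwargs": {
  "moves": "0.0094 0.0036 0 0;0.0094 0.0036 0 0;0.0094 0.0036 0 0;0.0094 0.0036 0 0;0.0094 0.0036 0 0;0 0 0 0"
}}

```text
time_s: 15.72
position: [0.5836, 0.188, 0.0485]
eef_rot: [-0.567, 3.088, 0.0]
force: [-0.1, 0.7, -0.7]
finger_gap: -0.0001
grasp_force: 0.0
```

{"fn": "step_arm", "kwargs": {
  "moves": "0.0047 0.0018 0 0;0.0047 0.0018 0 0;0.0019 0.0007 0 0;0.0019 0.0007 0 0;0 0 0 0"
}}

```text
time_s: 16.35
position: [0.5959, 0.1926, 0.0483]
eef_rot: [-0.567, 3.089, 0.0]
force: [0.1, -0.1, -0.0]
finger_gap: -0.0001
grasp_force: 0.0
```

{"fn": "step_arm", "kwargs": {
  "moves": "0.0019 0.0007 0 0;0.0019 0.0007 0 0;0.0019 0.0007 0 0;0 0 0 0"
}}

```text
time_s: 16.85
position: [0.5977, 0.1932, 0.0477]
eef_rot: [0.566, -3.08, 0.003]
force: [-10.1, -4.6, 4.8]
finger_gap: -0.0003
grasp_force: 0.0
```

```bash
python3 - <<'E'
from h import *
im,p=cam("scene");save(im[200:370,120:320],"s5",4)
E
```

```text
(no output)
```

View pics/s5.png

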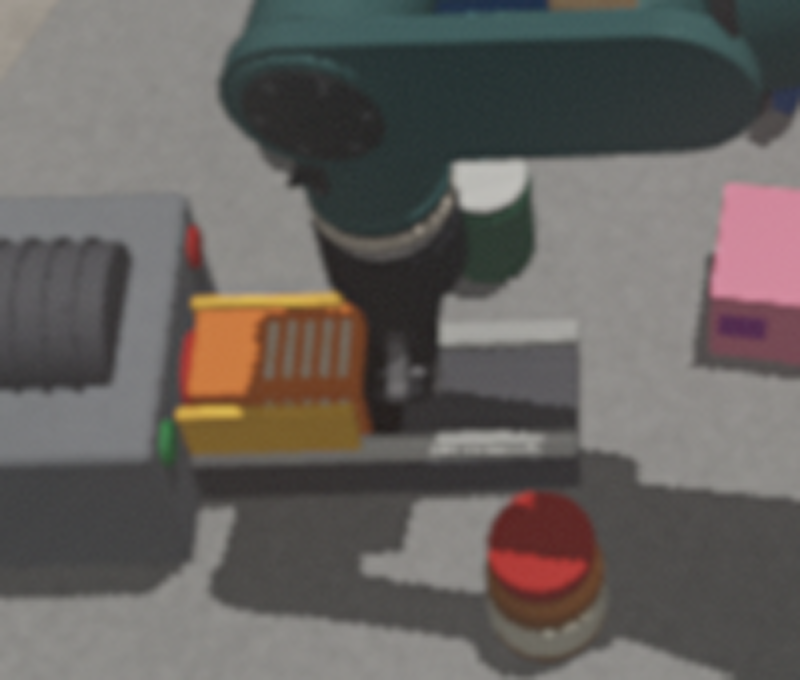

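The cartridge is on the spigot against the red collar (its left edge is at x≈188), and the force has risen to 11 N at the predicted home position. One more small push to confirm, then I'll withdraw.

{"fn": "step_arm", "kwargs": {
  "moves": "0.0019 0.0007 0 0;0.0019 0.0007 0 0;0 0 0 0"
}}

```text
time_s: 17.27
position: [0.5975, 0.1931, 0.0477]
eef_rot: [0.564, -3.07, 0.005]
force: [-22.9, -9.6, 12.7]
finger_gap: -0.0001
grasp_force: 0.0
```

{"fn": "step_arm", "kwargs": {
  "moves": "-0.006 -0.0023 0 0;-0.014 -0.0053 0 0;-0.03 -0.0114 0 0;-0.03 -0.0114 0 0;0 0 0.05 0;0 0 0.05 0;0 0 0.05 0;-0.05 -0.019 0.05 0;-0.05 -0.05 0 0;0 0 0 0"
}}

```text
time_s: 18.52
position: [0.4365, 0.1039, 0.2419]
eef_rot: [-0.563, 3.088, -0.001]
force: [0.5, 1.2, 0.7]
finger_gap: 0.0
grasp_force: 0.0
```

```bash
python3 - <<'E'
from h import *
s=robot.read_state();print(s["time_s"],s["position"],s["force"])
im,p=cam("scene");save(im,"s6",1.4)
E
```

```text
18.525 [0.43653436 0.10387692 0.24191217] [0.53324166 1.15932367 0.72330313]
```

View pics/s6.png

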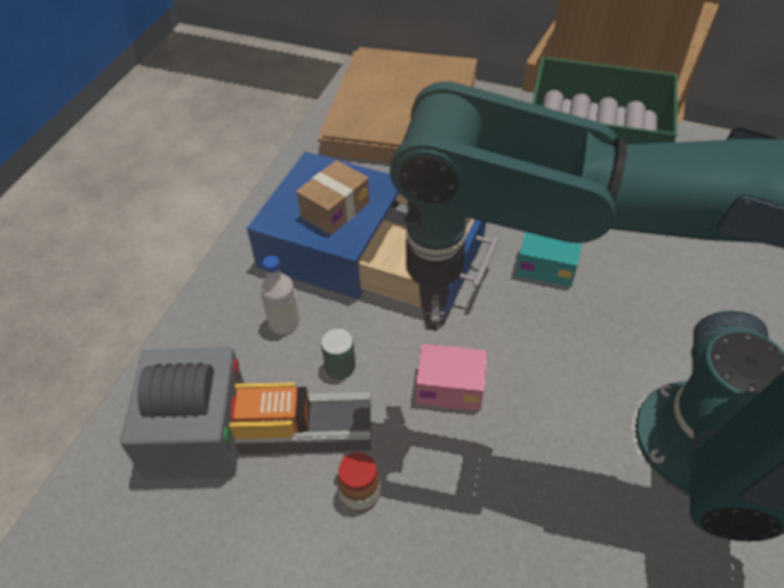

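The cartridge is home at (265,405). The bottle, jar, can and carton are at their original pixels, and the arm is clear.

```bash
python3 -c "
from workcell import robot
print(robot.finish_job())"
```

```text
the job is handed in; nothing more can be done
None
```

I opened the drawer, laid the cartridge in the channel and let go, pushed it onto the spigot until it stopped hard at the red collar, and handed the job in after about 18.5 s; the bottle, jar, can and carton look unmoved in the last picture, and no verdict came back.

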